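# Gauge the depth of a trial saw groove

### The job

First clear both dark wood offcuts off the trial board into the red offcut bin. Then lift the dial depth gauge off its setting plate and measure the groove that has the red dot: spindle tip on the red dot, gauge upright, its foot square across the groove and seated flat on the board, with only light downward pressure. Finish while still gripping the gauge and holding it in that reading position, do not let go, and leave the battery pack, tape measure and pencil where they are.

Things in the scene. Friction and masses are not known exactly. Their poses are not given: they have to be found in the camera images.
- board: Beech trial board, clamped down (does not move): 240 mm along its x, 300 mm along its y, 30 mm thick; origin at the centre of its underside, z up. Three straight grooves run the full length along its x at y = -90, 0 and +90 mm, each 20 mm wide and 12 mm deep (groove floor 18 mm above the underside). Two low dark clamps with blue knobs sit on its +x edge at y = -125 and +125 mm, covering the board beyond x = 98 mm and rising to 56 mm above the underside.
- dot_red: Red sticker dot, 14 mm across and flat, on the floor of one of the three grooves; origin at its centre on the groove floor, 12 mm below the board's top. This is the spot to measure. It may be in any of the three grooves.
- dot_green: Green sticker dot, same size, on the floor of another groove; not to be measured.
- dot_blue: Blue sticker dot, same size, on the floor of another groove; not to be measured.
- offcut_a_mid (a point): Centre of a loose dark brown wood offcut lying flat on the board: 32 mm along its x, 64 mm along its y, 30 mm high (its centre 15 mm above the board's top), about 40 g. Grip it across its 32 mm width.
- offcut_b_mid (a point): Centre of the second loose dark brown offcut on the board, the same size and axes as the first.
- bin: Open red plastic offcut bin, fixed on the counter: 160 mm along its x, 200 mm along its y, 70 mm high, walls and floor 4 mm; origin at the centre of its underside. It stands on the robot's left or right.
- setting_plate: Dark flat setting plate on which the gauge stands, fixed: 70 mm along its x, 130 mm along its y, 20 mm high; origin at the centre of its underside. It stands on the other side from the bin.
- gauge_grip (a point): Centre of the depth gauge's dark case, where to hold it; z up along the spindle, x through the dial (face to -x), y along the foot. The case is 24 mm in x, 46 mm in y (flat ribbed sides, grip these) and 62 mm high, from 30 to 92 mm above the underside of the foot; this point is 61 mm above it. A blue cap 12 mm across rises to 104 mm. The dial stands 3 mm proud of the case. The whole gauge weighs about 330 g and begins upright on the setting plate.
- gauge_foot (a point): Centre of the underside of the gauge's steel foot (20 mm in x, 80 mm in y, 10 mm high), on the spindle's axis; axes as gauge_grip.
- spindle (a joint): Depth reading: how far the 6 mm spindle's tip stands out below the underside of the foot, in m. 0 when pushed in flush (standing on the plate), up to 0.022 when free; a light spring pushes it out with about 1.2 N. It reads about 0.012 with the foot flat on the board and the tip on a groove floor.
- battery: Black and blue battery pack, 75 x 118 x 66 mm, loose, off to one side beyond the bin or plate; leave alone. Origin at the centre of its underside.
- tape: Yellow tape measure, 36 x 74 x 64 mm, loose, off to one side beyond the bin or plate; leave alone. Origin at the centre of its underside.
- pencil: Red carpenter's pencil, 8 mm thick and 165 mm long along its y, loose, beyond the board; leave alone. Origin at the centre of its underside.

How it is judged:
By the outcome, as a careful person would: the job done as asked, in the order asked, and still so for the second after the job is handed in, while the arm keeps its last pose, push and grip.
It also fails if it takes over 67 s, if anything falls off the work surface, if the arm or the gripper's body presses on something with over 40 N, if the wrist force passes 120 N, or if a joint passes its speed limit or range.

### The arm

A 6-joint arm with a two-finger parallel gripper is mounted at the origin on the work surface. World frame = base frame: x ahead of the robot, y to its left, z up, the work surface at z = 0. Lengths are in m, angles in rad, forces in N, time in s.
With the tool pointing down it reaches from about 0.35 to 0.775 m from the base axis. Payload 5.5 kg.
Tool frame: the origin (TCP) lies between the finger pads; the fingertips stand 19 mm ahead of it and the grasp point (between the pads) is the TCP; z points along the fingers, x is the direction in which the jaws open and shut, and the axes are right-handed (so a half turn about z gives the same grasp; the last joint's range is limited). The gripper opens to 85 mm and grips with 20 to 120 N. Pads are 22 mm wide; open, the fingers measure 114 mm over their backs; the gripper's body (76 mm by 85 mm) begins 54 mm behind the grasp point. The pads swing forward as they close: fully open they stand 13 mm farther back than shut.
Start: joints at [1.068, 0.313, 0.046, 1.304, 0, 1.431], TCP at [0.204, 0.538, 0.25] pointing down, gripper open.
Joint ranges: [-2.76, 2.76], [-0.86, 1.69], [-1.03, 1.26], [-2.2, 2.34], [-1.47, 1.5], [-3.14, 3.14]. Speed limits (rad/s): [2.57, 2.57, 3.14, 3.14, 3.14, 3.14].

### API

Orientations are given as a unit quaternion [w, x, y, z].
In Python, from workcell import env gives the robot as it stands. The module is installed in compiled form; this text tells all that it offers.
- The arm moves only by the tool carry_out, never from a script. Its argument "steps" is a list of rows, each a list of 7 numbers: the gripper command: -1 is shut, 1 is fully open, values between are in proportion, then the shift along the tool's x, y, z in m, then the turn, a rotation vector about the tool's x, y, z in rad. A call has 1 to 20 rows; each row shifts and turns the commanded pose from where the row before left it, along the tool's axes as they then stand; what a row does not reach is not made up. A row lasts 1/8 s, in which the tool goes at most 62.5 mm and 10.7 degrees, less where a joint would pass 70% of its speed; a pose out of reach is approached as far as the arm can. A call with a gripper value outside its range is refused whole. The fingers move at their own pace and stop on an object; "grip_force" is the grip in N (left out, the last holds). Time passes only in rows, so rows that do not move let the fingers close. It gives the time, the measured TCP pose, the force and the opening at its end, in the units of the state.
- env.get_state(): the state, without advancing time (a new reading comes with each control period).
- env.read_camera(name): name is "scene" or "top"; returns a dict with "color" (420x560x3 uint8, red, green, blue), "K" (3x3 intrinsics, pixels), "dist" ([k1, k2, p1, p2, k3] as OpenCV has them; the pictures are not rectified), "R" (3x3) and "t" (3): a world point X has camera coordinates R X + t. Camera axes: x right, y down, z forward; pixel columns grow to the right and rows downward; lengths in m; the calibration is good to about 2 mm. A picture is of the moment at which its call begins. There is no depth.
- env.hand_in(): hands the job in, once; it reports no verdict.
The state is a dict: "clock": time; "joint_pos": joint angles; "qvel": joint speeds; "tau": joint torques, N m; "tcp_pos": TCP position; "orientation": TCP orientation; "wrist_force": force on the tool from outside, world axes, zero at the start; "ft_torque": the same for the moment, N m; "finger_gap": finger opening in m.
Only numpy, scipy, OpenCV 4.12 (cv2) and the standard library are available. Lean on these libraries where they do the work, as an engineer would, in place of code of your own. Each camera call takes 0.05 s, during which the arm holds its last target. There are 200 camera calls.

## Working session

There is one attempt and no reset: what is moved stays moved. The work goes in short steps, Python scripts to look and compute and a tool call to move; the robot and the scene stay as the last step left them, time stands still between calls to the robot, and variables do not carry over. Pictures are saved under pics/ and viewed, about 8 in all and at most 12, crops included, and the job is handed in when it is done.

Besides the shell and the picture viewer there is one more tool, called after "Call:" by a JSON object that holds its "method" and its "body". carry_out: Moves the arm, as the interface text tells. Its arguments: {"type":"object","properties":{"steps":{"type":"array","items":{"type":"array","items":{"type":"number"}}},"grip_force":{"type":"number"}},"required":["steps"]}

```bash
mkdir -p pics; cat > h.py <<'E'
import numpy as np, cv2
from workcell import env
def snap(n):
    c=env.read_camera(n); return c
def ray(c,uv):
    p=cv2.undistortPoints(np.array(uv,float).reshape(-1,1,2),np.array(c["K"],float),np.array(c["dist"],float)).reshape(-1,2)
    d=np.c_[p,np.ones(len(p))]@np.array(c["R"]); o=-np.array(c["R"]).T@np.array(c["t"])
    return o,d
def onz(c,uv,z):
    o,d=ray(c,uv); return o+d*((z-o[2])/d[:,2])[:,None]
def tri(c1,u1,c2,u2):
    o1,d1=ray(c1,[u1]);o2,d2=ray(c2,[u2]);d1=d1[0];d2=d2[0]
    s=np.linalg.lstsq(np.c_[d1,-d2],o2-o1,rcond=None)[0]
    a=o1+s[0]*d1;b=o2+s[1]*d2
    return (a+b)/2,np.linalg.norm(a-b)
def proj(c,X):
    return cv2.projectPoints(np.array(X,float).reshape(-1,1,3),cv2.Rodrigues(np.array(c["R"],float))[0],np.array(c["t"],float),np.array(c["K"],float),np.array(c["dist"],float))[0].reshape(-1,2)
def save(c,f,s=1,crop=None):
    im=c["color"][:,:,::-1]
    if crop: im=im[crop[1]:crop[3],crop[0]:crop[2]]
    cv2.imwrite("pics/"+f,cv2.resize(im,None,fx=s,fy=s,interpolation=cv2.INTER_CUBIC))
E
python3 - <<'E'
from h import *
s=env.get_state();print(s)
for n in("scene","top"):
    c=snap(n);save(c,n+"0.png",1.4);print(n,-np.array(c["R"]).T@c["t"],np.array(c["R"]).round(2).tolist(),c["K"])
E
```

```text
{'clock': 0.0, 'joint_pos': array([ 1.06840948e+00,  3.13976630e-01,  4.49544266e-02,  1.30355390e+00,
       -1.37706294e-05,  1.43117319e+00]), 'qvel': array([-0.00048247, -0.00185996, -0.0013737 , -0.00024856,  0.00036385,
        0.00045852]), 'tau': array([-8.21970571e-04, -4.80630898e+01,  2.98530489e+01,  1.96262891e-02,
       -2.08869592e-04, -1.98039413e-05]), 'tcp_pos': array([0.20384075, 0.53715335, 0.24941229]), 'orientation': array([ 4.04718726e-04,  8.23060857e-01,  5.67952493e-01, -7.92557882e-04]), 'wrist_force': array([-0.0816322 ,  0.29464497, -0.60485563]), 'ft_torque': array([-0.01887605, -0.04073781,  0.01380738]), 'finger_gap': 0.08542058512221304}
scene [ 1.23798001 -0.36550308  0.89120346] [[0.48, 0.88, 0.01], [0.67, -0.36, -0.65], [-0.56, 0.32, -0.76]] [[493.16699636   0.         281.08137502]
 [  0.         493.16699636 206.26922299]
 [  0.           0.           1.        ]]
top [ 0.51558972 -0.01462109  1.30160307] [[-0.01, -1.0, -0.0], [-1.0, 0.02, -0.07], [0.07, 0.0, -1.0]] [[526.45791664   0.         282.36710167]
 [  0.         526.45791664 210.56240173]
 [  0.           0.           1.        ]]
```

View pics/scene0.png

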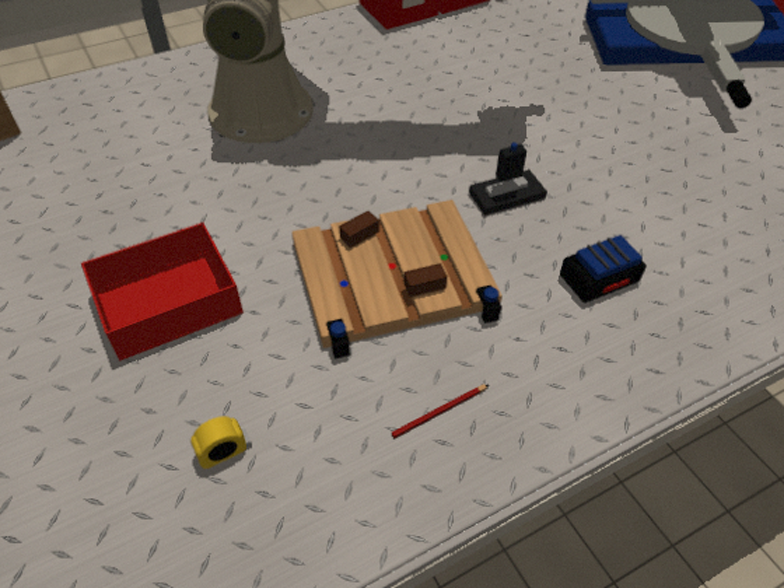

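View pics/top0.png

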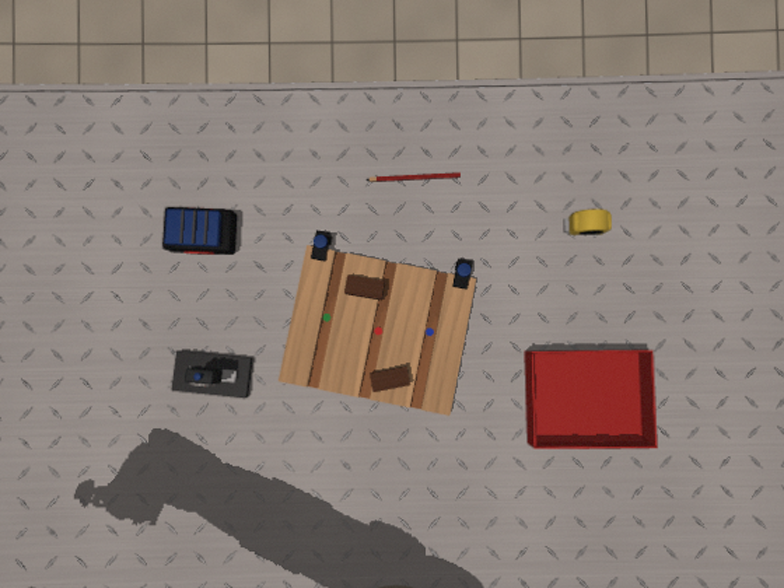

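```bash
cat > m.py <<'E'
from h import *
C={n:snap(n) for n in("scene","top")}
def blobs(n,f,amin):
    h=cv2.cvtColor(C[n]["color"],cv2.COLOR_RGB2HSV).astype(int);m=f(h[...,0],h[...,1],h[...,2]).astype(np.uint8)
    k,l,s,ce=cv2.connectedComponentsWithStats(m)
    return [(s[i],ce[i],(l==i)) for i in range(1,k) if s[i,4]>=amin]
F={"red":lambda h,s,v:((h<6)|(h>172))&(s>150)&(v>90),"blue":lambda h,s,v:(h>105)&(h<130)&(s>120)&(v>70),
"green":lambda h,s,v:(h>45)&(h<80)&(s>100)&(v>50),"brown":lambda h,s,v:((h<15)|(h>170))&(s>70)&(v<85)&(v>20),
"black":lambda h,s,v:(v<50)}
if __name__=="__main__":
  for n in C:
    for k in F:
        for s,ce,l in blobs(n,F[k],12 if k!="black" else 150):
            if k=="brown" and s[4]<150: continue
            cs,_=cv2.findContours(l.astype(np.uint8),0,2)
            r=cv2.minAreaRect(max(cs,key=len))
            print(n,k,"box",s[:4],"A",s[4],"c",ce.round(1),"rect",np.round(cv2.boxPoints(r)).astype(int).tolist() if s[4]>150 else "")
E
python3 m.py
python3 - <<'E'
from h import *
ims=[]
c=snap("scene");a=c["color"][90:160,320:400,::-1]
t=snap("top");b=t["color"][240:295,115:190,::-1]
cv2.imwrite("pics/g.png",np.hstack([cv2.resize(a,(400,350),interpolation=2),cv2.resize(b,(400,350),interpolation=2)]))
E
```

```text
scene red box [ 58 159 110  80] A 2662 c [111.3 207.6] rect [[57, 188], [150, 154], [168, 204], [75, 238]]
scene red box [278 188   5   4] A 18 c [279.8 189.5] rect 
scene red box [280 277  63  34] A 212 c [310.5 293.9] rect [[279, 309], [341, 276], [342, 279], [281, 311]]
scene blue box [537   0  16   4] A 56 c [545.    1.4] rect 
scene blue box [422   2  26   5] A 112 c [435.3   4. ] rect 
scene blue box [539   9  21  22] A 241 c [551.9  22.2] rect [[539, 9], [559, 9], [559, 30], [539, 30]]
scene blue box [427  12  41  21] A 520 c [443.1  23. ] rect [[427, 12], [467, 12], [467, 32], [427, 32]]
scene blue box [438 169  20  18] A 143 c [447.2 177.2] rect 
scene blue box [430 172  18  18] A 88 c [438.3 180.2] rect 
scene blue box [423 175  18  17] A 84 c [431.1 182.9] rect 
scene blue box [413 177  20  19] A 145 c [422.9 186. ] rect 
scene blue box [243 200   6   5] A 20 c [245.2 202.2] rect 
scene blue box [346 205  10   8] A 56 c [350.6 208.7] rect 
scene blue box [236 230  10   8] A 63 c [240.9 233.6] rect 
scene green box [315 182   5   4] A 17 c [316.9 183.4] rect 
scene brown bo
[... 2711 characters left out ...]
reen box [231 224   5   6] A 24 c [233.  226.3] rect 
top brown box [247 196  31  19] A 431 c [262.1 204.8] rect [[246, 212], [248, 196], [278, 198], [276, 215]]
top brown box [375 250  28  68] A 263 c [379.  280.2] rect [[356, 309], [378, 242], [402, 250], [380, 317]]
top brown box [384 252  84  67] A 1093 c [440. 301.] rect [[384, 252], [467, 252], [467, 318], [384, 318]]
top brown box [265 261  28  19] A 374 c [278.3 269.8] rect [[264, 265], [291, 259], [294, 274], [266, 279]]
top black box [116 149  53  33] A 552 c [154.2 168.6] rect [[116, 179], [117, 147], [169, 150], [168, 181]]
top black box [132 253  39  22] A 440 c [151.5 263.8] rect [[132, 253], [170, 253], [170, 274], [132, 274]]
```

View pics/g.png

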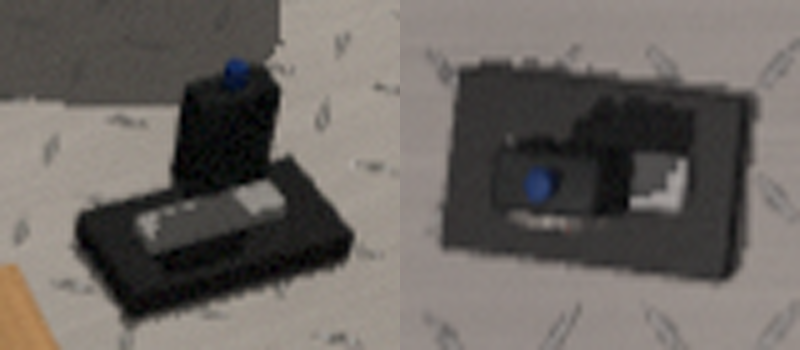

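```bash
python3 - <<'E'
from m import *
S,T=C["scene"],C["top"]
def br(n): 
    f=lambda h,s,v:((h<15)|(h>170))&(s>70)&(v<90)&(v>=(42 if n=="scene" else 38))
    return [b for b in blobs(n,f,120)]
for n in C:
    for s,ce,l in br(n):
        if s[4]>1000: continue
        q=cv2.boxPoints(cv2.minAreaRect(cv2.findContours(l.astype(np.uint8),0,2)[0][0]))
        P=onz(C[n],q,0.06)[:,:2]; e=np.diff(np.r_[P,P[:1]],axis=0); L=np.linalg.norm(e,axis=1);i=L.argmax()
        print(n,s,ce.round(1),"xy@.06",onz(C[n],[ce],.06)[0].round(4),"L",L.round(3),"yaw long",np.degrees(np.arctan2(e[i,1],e[i,0])).round(1))
def p(name,a,b): X,g=tri(S,a,T,b);print(name,X.round(4),"gap",g.round(4));return X
p("red",(279.8,189.5),(269.8,235.9));p("green",(316.9,183.4),(233,226.3));p("blue",(245.2,202.2),(306.6,236.7))
p("cap",(367.2,104.2),(140.8,268.6))
p("knobL",(350.6,208.7),(228.2,172));p("knobR",(240.9,233.6),(331,192.2))
h=cv2.cvtColor(T["color"],cv2.COLOR_RGB2HSV).astype(int)
# plate rect, bin rim centre in top
m=(h[...,2]<75)&(np.arange(420)[:,None]>235)&(np.arange(420)[:,None]<295)&(np.arange(560)[None]>110)&(np.arange(560)[None]<190)
m=cv2.morphologyEx(m.astype(np.uint8),cv2.MORPH_CLOSE,np.ones((9,9)));m=cv2.morphologyEx(m,cv2.MORPH_OPEN,np.ones((7,7)))
k=max(cv2.findContours(m,0,2)[0],key=cv2.contourArea);q=cv2.boxPoints(cv2.minAreaRect(k))
print("plate@.02",onz(T,q,.02).round(3).tolist(),onz(T,[q.mean(0)],.02).round(4))
# board wood contour
m=((h[...,0]>5)&(h[...,0]<22)&(h[...,1]>70)).astype(np.uint8);m=cv2.morphologyEx(m,cv2.MORPH_CLOSE,np.ones((25,25)))
m[:150]=0;m[:,:180]=0;m[:,360:]=0
k=max(cv2.findContours(m,0,2)[0],key=cv2.contourArea);q=cv2.boxPoints(cv2.minAreaRect(k))
print("board@.03",onz(T,q,.03).round(3).tolist(),onz(T,[q.mean(0)],.03).round(4))
print("bin rim corners @.07",onz(T,[(375,250),(467,249),(470,319),(377,319)],.07).round(3).tolist())
E
```

```text
scene [ 257    0   93   21 1000] [294.1   7. ] xy@.06 [-0.1186  0.4398  0.06  ] L [0.311 0.129 0.297 0.128] yaw long 62.2
scene [243 151  31  21 262] [257.2 159.9] xy@.06 [0.4678 0.0026 0.06  ] L [0.071 0.059 0.069 0.057] yaw long 103.3
scene [287 189  32  15 287] [303. 196.] xy@.06 [0.6198 0.0409 0.06  ] L [0.071 0.031 0.07  0.031] yaw long 79.3
top [246 196  32  19 436] [262.  204.8] xy@.06 [0.6169 0.0376 0.06  ] L [0.039 0.072 0.039 0.072] yaw long -100.4
top [375 250  11  69 278] [377.9 282.1] xy@.06 [ 0.432  -0.2307  0.06  ] L [0.158 0.023 0.158 0.023] yaw long -5.9
top [264 261  29  19 389] [278.3 269.7] xy@.06 [0.4637 0.0011 0.06  ] L [0.066 0.035 0.066 0.035] yaw long -81.9
red [0.5444 0.022  0.0185] gap 0.0017
green [0.5691 0.1112 0.0179] gap 0.0012
blue [ 0.541  -0.0679  0.0179] gap 0.001
cap [0.4743 0.3075 0.1176] gap 0.0023
knobL [0.6974 0.1178 0.0533] gap 0.0008
knobR [ 0.6449 -0.1267  0.0541] gap 0.0001
plate@.02 [[0.448, 0.377, 0.02], [0.518, 0.37, 0.02], [0.502, 0.236, 0.02], [0.432, 0.244, 0.02]] [[0.4751 0.3069 0.02  ]]
board@.03 [[0.46, 0.193, 0.03], [0.696, 0.145, 0.03], [0.631, -0.151, 0.03], [0.398, -0.099, 0.03]] [[0.5453 0.0217 0.03  ]]
bin rim corners @.07 [[0.507, -0.224, 0.07], [0.506, -0.435, 0.07], [0.347, -0.435, 0.07], [0.349, -0.224, 0.07]]
```

Call:
{"method": "carry_out", "body": {"steps": [[1,0,0,0,0,0,0.178],[1,0,0,0,0,0,0.178],[1,0,0,0,0,0,0.178],[1,0,0,0,0,0,0.178],[1,0,0,0,0,0,0.178],[1,0,0,0,0,0,0.178],[1,0.0152,0.0473,0,0,0,0],[1,0.0152,0.0473,0,0,0,0],[1,0.0152,0.0473,0,0,0,0],[1,0.0152,0.0473,0,0,0,0],[1,0.0152,0.0473,0,0,0,0],[1,0.0152,0.0473,0,0,0,0],[1,0.0152,0.0473,0,0,0,0],[1,0.0152,0.0473,0,0,0,0],[1,0.0152,0.0473,0,0,0,0],[1,0.0152,0.0473,0,0,0,0],[1,0.0152,0.0473,0,0,0,0],[1,0.0152,0.0473,0.04,0,0,0],[1,0,0,0.04,0,0,0],[1,0,0,0.04,0,0,0]], "grip_force": 35}}

```text
clock: 2.9
tcp_pos: [0.4638, 0.001, 0.13]
orientation: [0.0, 0.998, 0.069, 0.0]
wrist_force: [-0.2, 0.8, 0.5]
finger_gap: 0.0857
```

```bash
cat >> h.py <<'E'
def go(x,y,z,phi=None):
    s=env.get_state();w,a,b,c_=s["orientation"];from scipy.spatial.transform import Rotation as R
    M=R.from_quat([a,b,c_,w]).as_matrix();d=M.T@(np.array([x,y,z])-s["tcp_pos"]);p=np.degrees(np.arctan2(M[1,0],M[0,0]))
    print("t",round(s["clock"],2),"tcp",s["tcp_pos"].round(4),"phi",p.round(2),"zax",M[:,2].round(4),"gap",round(s["finger_gap"],4),"F",s["wrist_force"].round(1),"-> shift",d.round(4),"turn",None if phi is None else round(np.radians(p-phi),3))
E
python3 -c "
from h import *
go(.464,.0015,.054,8)"
```

```text
t 2.9 tcp [0.4638 0.001  0.13  ] phi 7.91 zax [ 7.e-04  0.e+00 -1.e+00] gap 0.0857 F [-0.2  0.8  0.5] -> shift [ 0.0002 -0.0005  0.076 ] turn -0.002
```

Call:
{"method": "carry_out", "body": {"steps": [[1,0,0,0.03,0,0,0],[1,0,0,0.025,0,0,0],[1,0,0,0.02,0,0,0],[1,0,0,0,0,0,0],[-1,0,0,0,0,0,0],[-1,0,0,0,0,0,0],[-1,0,0,0,0,0,0],[-1,0,0,0,0,0,0],[-1,0,0,0,0,0,0],[-1,0,0,0,0,0,0],[-1,0,0,-0.02,0,0,0],[-1,0,0,-0.04,0,0,0],[-1,0,0,-0.04,0,0,0],[-1,0,0,-0.02,0,0,0]]}}

```text
clock: 4.65
tcp_pos: [0.4643, 0.0018, 0.1783]
orientation: [0.0, 0.998, 0.07, 0.001]
wrist_force: [0.7, -1.1, -0.7]
finger_gap: 0.0315
```

```bash
python3 -c "
from h import *
go(.43,-.30,.17)"
```

```text
t 4.65 tcp [0.4643 0.0018 0.1783] phi 8.02 zax [ 2.8e-03 -4.0e-04 -1.0e+00] gap 0.0315 F [ 0.7 -1.1 -0.7] -> shift [-0.0761  0.2941  0.0083] turn None
```

Call:
{"method": "carry_out", "body": {"steps": [[-1,-0.0112,0.046,0,0,0,0],[-1,-0.0112,0.046,0,0,0,0],[-1,-0.0112,0.046,0,0,0,0],[-1,-0.0112,0.046,0,0,0,0],[-1,-0.0112,0.046,0,0,0,0],[-1,-0.0112,0.046,0,0,0,0],[-1,-0.0112,0.046,0,0,0,0],[-1,-0.0112,0.046,0,0,0,0],[-1,0,0,0.04,0,0,0],[-1,0,0,0.04,0,0,0],[-1,0,0,0.04,0,0,0],[-1,0,0,0.008,0,0,0],[0.2,0,0,0,0,0,0],[0.2,0,0,0,0,0,0],[0.2,0,0,0,0,0,0],[0.2,0,0,-0.04,0,0,0],[0.2,0,0,-0.04,0,0,0],[1,0,0,-0.04,0,0,0]]}}

```text
clock: 6.9
tcp_pos: [0.4263, -0.3752, 0.1704]
orientation: [0.001, 0.998, 0.07, 0.001]
wrist_force: [0.4, -0.6, 0.1]
finger_gap: 0.068
```

```bash
python3 -c "
from h import *
c=snap('top');save(c,'t1.png',1.2)
go(.617,.0385,.13,-10.4)"
```

```text
t 6.95 tcp [ 0.4281 -0.3772  0.1763] phi 8.03 zax [ 0.0066 -0.0075 -1.    ] gap 0.0745 F [ 1.3 -0.5  3.2] -> shift [ 0.2449 -0.3856  0.0444] turn 0.322
```

View pics/t1.png

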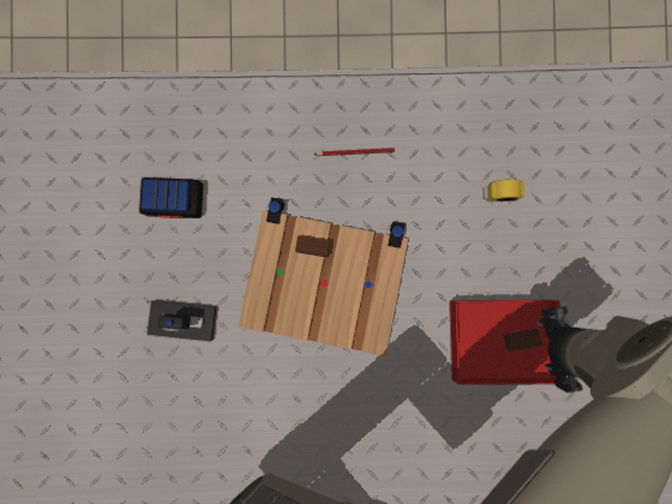

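Call:
{"method": "carry_out", "body": {"steps": [[1,0,0,0,0,0,0.161],[1,0,0,0,0,0,0.161],[1,0.0123,-0.0492,0,0,0,0],[1,0.0123,-0.0492,0,0,0,0],[1,0.0123,-0.0492,0,0,0,0],[1,0.0123,-0.0492,0,0,0,0],[1,0.0123,-0.0492,0,0,0,0],[1,0.0123,-0.0492,0,0,0,0],[1,0.0123,-0.0492,0,0,0,0],[1,0.0123,-0.0492,0,0,0,0],[1,0.0123,-0.0492,0,0,0,0],[1,0,0,0.045,0,0,0],[1,0,0,0,0,0,0]]}}

```text
clock: 8.57
tcp_pos: [0.6126, 0.0414, 0.1204]
orientation: [0.0, 0.996, -0.09, -0.003]
wrist_force: [-0.1, -0.8, 0.6]
finger_gap: 0.0856
```

```bash
python3 -c "
from h import *
go(.617,.0385,.054,-10.4)"
```

```text
t 8.57 tcp [0.6126 0.0414 0.1204] phi -10.35 zax [-6.3e-03  4.0e-04 -1.0e+00] gap 0.0856 F [-0.1 -0.8  0.6] -> shift [0.0053 0.002  0.0664] turn 0.001
```

Call:
{"method": "carry_out", "body": {"steps": [[1,0.004,0.002,0.03,0,0,0],[1,0,0,0.022,0,0,0],[1,0,0,0.01,0,0,0],[1,0,0,0,0,0,0]]}}

```text
clock: 9.07
tcp_pos: [0.6187, 0.0372, 0.0618]
orientation: [-0.0, 0.996, -0.091, 0.0]
wrist_force: [-0.4, -0.0, 0.4]
finger_gap: 0.0853
```

```bash
python3 -c "
from h import *
go(.617,.0385,.054,-10.4)"
```

```text
t 9.07 tcp [0.6187 0.0372 0.0618] phi -10.48 zax [ 1.e-04  1.e-04 -1.e+00] gap 0.0853 F [-0.4 -0.   0.4] -> shift [-0.0019 -0.0009  0.0078] turn -0.001
```

Call:
{"method": "carry_out", "body": {"steps": [[1,-0.001,0,0.0075,0,0,0],[1,0,0,0,0,0,0],[-1,0,0,0,0,0,0],[-1,0,0,0,0,0,0],[-1,0,0,0,0,0,0],[-1,0,0,0,0,0,0],[-1,0,0,0,0,0,0],[-1,0,0,0,0,0,0],[-1,0,0,-0.02,0,0,0],[-1,0,0,-0.04,0,0,0],[-1,0,0,-0.04,0,0,0],[-1,0,0,-0.025,0,0,0],[-1,0,0,0,0,0,0]]}}

```text
clock: 10.7
tcp_pos: [0.6189, 0.0379, 0.1806]
orientation: [-0.0, 0.996, -0.091, 0.002]
wrist_force: [0.1, -0.4, -0.3]
finger_gap: 0.0314
```

```bash
python3 -c "
from h import *
go(.427,-.285,.05)"
```

```text
t 10.7 tcp [0.6189 0.0379 0.1806] phi -10.43 zax [ 4.e-03 -2.e-04 -1.e+00] gap 0.0314 F [ 0.1 -0.4 -0.3] -> shift [-0.1308  0.3523  0.1299] turn None
```

Call:
{"method": "carry_out", "body": {"steps": [[-1,-0.0163,0.044,0,0,0,0],[-1,-0.0163,0.044,0,0,0,0],[-1,-0.0163,0.044,0,0,0,0],[-1,-0.0163,0.044,0,0,0,0],[-1,-0.0163,0.044,0,0,0,0],[-1,-0.0163,0.044,0,0,0,0],[-1,-0.0163,0.044,0,0,0,0],[-1,-0.0163,0.044,0,0,0,0],[-1,0,0,0.02,0,0,0],[-1,0,0,0.04,0,0,0],[-1,0,0,0.04,0,0,0],[-1,0,0,0.028,0,0,0],[-1,0,0,0,0,0,0],[0.2,0,0,0,0,0,0],[0.2,0,0,0,0,0,0],[0.2,0,0,0,0,0,0],[0.2,0,0,-0.04,0,0,0],[0.2,0,0,-0.04,0,0,0],[1,0,0,-0.05,0,0,0],[1,0,0,-0.05,0,0,0]]}}

```text
clock: 13.2
tcp_pos: [0.4257, -0.2846, 0.2329]
orientation: [0.0, 0.996, -0.091, 0.001]
wrist_force: [0.7, -1.7, 0.0]
finger_gap: 0.0844
```

```bash
python3 -c "
from h import *
go(.4745,.307,.23,84)"
```

```text
t 13.2 tcp [ 0.4257 -0.2846  0.2329] phi -10.42 zax [ 1.e-03 -8.e-04 -1.e+00] gap 0.0844 F [ 0.7 -1.7  0. ] -> shift [-0.059  -0.5906  0.0024] turn -1.648
```

```bash
python3 - <<'E'
from h import *
c=snap("scene");t=snap("top")
a=cv2.resize(c["color"][95:150,325:400,::-1],None,fx=8,fy=8,interpolation=2)
b=cv2.resize(t["color"][250:285,130:170,::-1],None,fx=8,fy=8,interpolation=2)
b=cv2.convertScaleAbs(b,alpha=2.0);a=cv2.convertScaleAbs(a,alpha=2.0)
o=np.zeros((440,600,3),np.uint8);o[:]=a
cv2.imwrite("pics/g2s.png",o)
d=cv2.resize(t["color"][235:330,365:480,::-1],None,fx=2.9,fy=2.9)
o=np.zeros((290,800,3),np.uint8);o[:280,:320]=b;o[:275,400:400+d.shape[1]]=d[:275];cv2.imwrite("pics/g2t.png",o)
E
```

```text
(no output)
```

View pics/g2s.png

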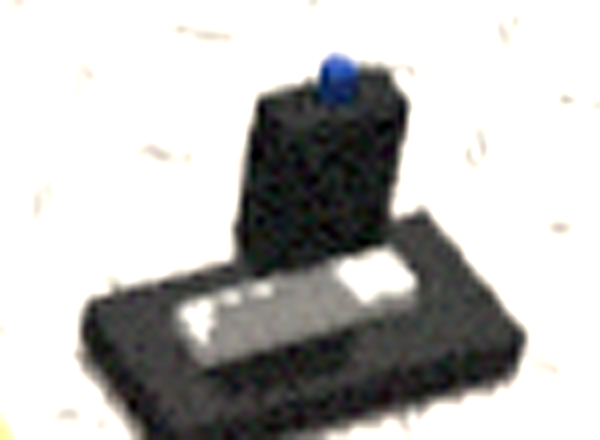

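View pics/g2t.png

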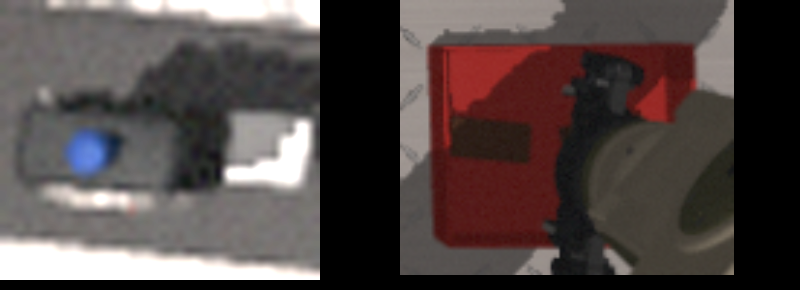

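Call:
{"method": "carry_out", "body": {"steps": [[1,0,0,0,0,0,-0.168],[1,0,0,0,0,0,-0.168],[1,0,0,0,0,0,-0.168],[1,0,0,0,0,0,-0.168],[1,0,0,0,0,0,-0.168],[1,0,0,0,0,0,-0.168],[1,0,0,0,0,0,-0.168],[1,0,0,0,0,0,-0.168],[1,0,0,0,0,0,-0.168],[1,0,0,0,0,0,-0.168]]}}

```text
clock: 14.55
tcp_pos: [0.4257, -0.2845, 0.2306]
orientation: [0.0, 0.73, 0.683, 0.0]
wrist_force: [-0.2, -0.3, -0.2]
finger_gap: 0.0856
```

Call:
{"method": "carry_out", "body": {"steps": [[1,0.0495,0.0006,0,0,0,0],[1,0.0495,0.0006,0,0,0,0],[1,0.0495,0.0006,0,0,0,0],[1,0.0495,0.0006,0,0,0,0],[1,0.0495,0.0006,0,0,0,0],[1,0.0495,0.0006,0,0,0,0],[1,0.0495,0.0006,0,0,0,0],[1,0.0495,0.0006,0,0,0,0],[1,0.0495,0.0006,0,0,0,0],[1,0.0495,0.0006,0,0,0,0],[1,0.0495,0.0006,0,0,0,0],[1,0.0495,0.0006,0,0,0,0],[1,0,0,0,0,0,0],[1,0,0,0,0,0,0]]}}

```text
clock: 16.3
tcp_pos: [0.4757, 0.3069, 0.2303]
orientation: [0.0, 0.732, 0.681, -0.0]
wrist_force: [0.4, 0.1, 0.2]
finger_gap: 0.0856
```

```bash
python3 -c "
from h import *
go(.4743,.3072,.083,86)
c=snap('scene');save(c,'s2.png',4,(300,40,440,165))
for n,p in(('scene',(367.2,104.2)),('top',(141,269))): print(onz(snap(n) if n=='top' else c,[p],.12).round(4))"
```

```text
t 16.3 tcp [0.4757 0.3069 0.2303] phi 85.86 zax [-6.e-04 -6.e-04 -1.e+00] gap 0.0856 F [0.4 0.1 0.2] -> shift [ 0.0003 -0.0013  0.1473] turn -0.002
[[0.4771 0.3066 0.12  ]]
[[0.4729 0.3054 0.12  ]]
```

View pics/s2.png

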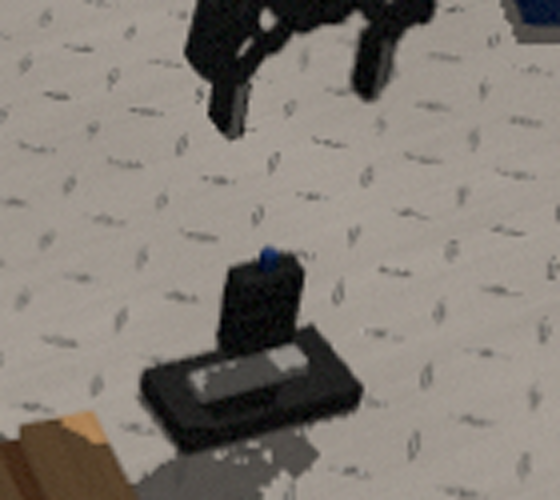

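Call:
{"method": "carry_out", "body": {"steps": [[1,0,-0.0012,0.04,0,0,0],[1,0,0,0.04,0,0,0],[1,0,0,0.04,0,0,0],[1,0,0,0.02,0,0,0],[1,0,0,0.008,0,0,0],[1,0,0,0,0,0,0],[-1,0,0,0,0,0,0],[-1,0,0,0,0,0,0],[-1,0,0,0,0,0,0],[-1,0,0,0,0,0,0],[-1,0,0,0,0,0,0],[-1,0,0,0,0,0,0]], "grip_force": 60}}

```text
clock: 17.9
tcp_pos: [0.4758, 0.3077, 0.0839]
orientation: [0.001, 0.732, 0.681, 0.001]
wrist_force: [-1.0, -1.4, 5.9]
finger_gap: 0.0457
```

```bash
python3 -c "
from h import *
go(.4743,.3072,.083,86)"
```

```text
t 17.9 tcp [0.4758 0.3077 0.0839] phi 85.83 zax [ 2.4e-03  8.0e-04 -1.0e+00] gap 0.0457 F [-1.  -1.4  5.9] -> shift [-0.0006 -0.0015  0.0009] turn -0.003
```

Call:
{"method": "carry_out", "body": {"steps": [[-1,0,0,-0.01,0,0,0],[-1,0,0,-0.03,0,0,0],[-1,0,0,-0.03,0,0,0],[-1,0,0,-0.02,0,0,0],[-1,0,0,0,0,0,0.07],[-1,0,0,0,0,0,0.068],[-1,-0.0378,0.0182,0,0,0,0],[-1,-0.0378,0.0182,0,0,0,0],[-1,-0.0378,0.0182,0,0,0,0],[-1,-0.0378,0.0182,0,0,0,0],[-1,-0.0378,0.0182,0,0,0,0],[-1,-0.0378,0.0182,0,0,0,0],[-1,-0.0378,0.0182,0,0,0,0],[-1,0,0,0.03,0,0,0],[-1,0,0,0,0,0,0],[-1,0,0,0,0,0,0]]}}

```text
clock: 19.9
tcp_pos: [0.5438, 0.0224, 0.143]
orientation: [-0.0, 0.777, 0.629, -0.0]
wrist_force: [-0.3, -0.1, -2.9]
finger_gap: 0.0455
```

```bash
python3 -c "
from h import *
go(.5444,.022,.094,77.9)
c=snap('scene');t=snap('top')
print(proj(c,[.5444,.022,.018]),proj(t,[.5444,.022,.018]))
a=cv2.resize(c['color'][115:235,215:335,::-1],None,fx=4.5,fy=4.5,interpolation=2)
cv2.imwrite('pics/s3.png',cv2.convertScaleAbs(a,alpha=1.3))"
```

```text
t 19.9 tcp [0.5438 0.0224 0.143 ] phi 77.96 zax [-8.e-04  3.e-04 -1.e+00] gap 0.0455 F [-0.3 -0.1 -2.9] -> shift [-0.0003  0.0007  0.049 ] turn 0.001
[[279.43568875 189.65671424]] [[269.47879455 235.75472355]]
```

View pics/s3.png

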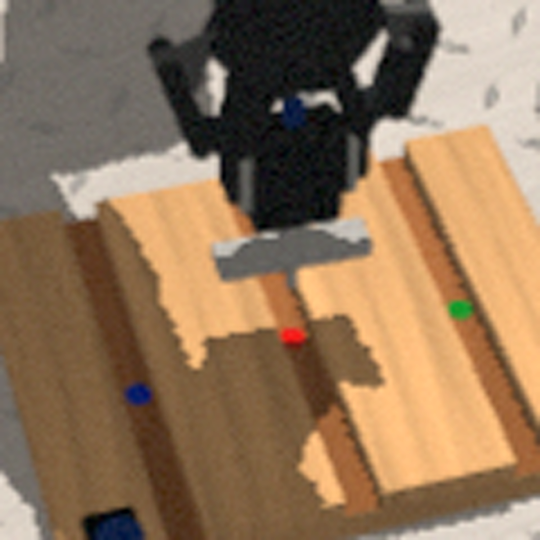

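```bash
python3 -c "
from h import *
c=snap('scene')
f=lambda u,v:(215+u/4.5,115+v/4.5)
print('tip',onz(c,[f(291,285)],.057).round(4),'dot',onz(c,[f(292.5,336.5)],.018).round(4))
P=onz(c,[f(220,280),f(370,253)],.079);print(P.round(4),np.linalg.norm(P[1]-P[0]),np.degrees(np.arctan2(*(P[1]-P[0])[1::-1])),P.mean(0))"
```

```text
tip [[0.5443 0.0223 0.057 ]] dot [[0.5454 0.023  0.018 ]]
[[ 0.5426 -0.0179  0.079 ]
 [ 0.562   0.0585  0.079 ]] 0.0787769676310593 75.78533087338043 [0.55228492 0.02030103 0.079     ]
```

Call:
{"method": "carry_out", "body": {"steps": [[-1,0,0.0008,0.01,0,0,0],[-1,0,0,0.015,0,0,0],[-1,0,0,0.01,0,0,0],[-1,0,0,0.006,0,0,0],[-1,0,0,0,0,0,0],[-1,0,0,0,0,0,0],[-1,0,0,0,0,0,0]]}}

```text
clock: 20.92
tcp_pos: [0.5452, 0.0217, 0.1021]
orientation: [0.0, 0.778, 0.629, 0.0]
wrist_force: [-0.4, 0.1, -1.3]
finger_gap: 0.0455
```

```bash
python3 -c "
from h import *
go(.545,.0223,.094,77.9)
c=snap('scene')
a=cv2.resize(c['color'][125:225,225:335,::-1],None,fx=5,fy=5,interpolation=2)
cv2.imwrite('pics/s4.png',cv2.convertScaleAbs(a,alpha=1.3));go(.545,.0223,.094,77.9)"
```

```text
t 20.93 tcp [0.5452 0.0217 0.1021] phi 77.92 zax [ 7.e-04 -0.e+00 -1.e+00] gap 0.0455 F [-0.4  0.1 -1.3] -> shift [ 0.0005 -0.0003  0.0081] turn 0.0
t 20.98 tcp [0.5452 0.0217 0.102 ] phi 77.92 zax [ 8.e-04 -1.e-04 -1.e+00] gap 0.0456 F [-0.8 -0.2 -2.1] -> shift [ 0.0005 -0.0003  0.008 ] turn 0.0
```

View pics/s4.png

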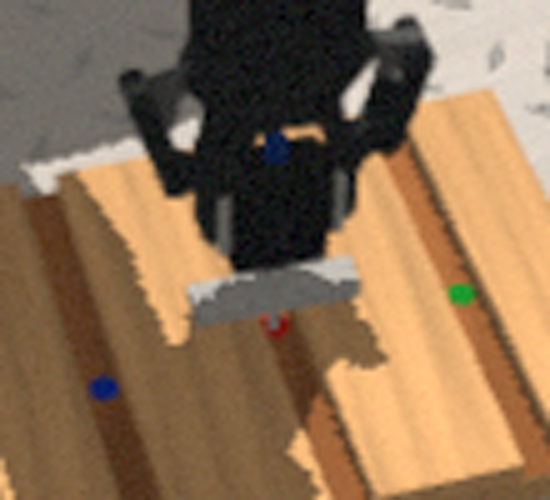

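Call:
{"method": "carry_out", "body": {"steps": [[-1,0,0,0.004,0,0,0],[-1,0,0,0.003,0,0,0],[-1,0,0,0,0,0,0],[-1,0,0,0,0,0,0]]}}

```text
clock: 21.48
tcp_pos: [0.5452, 0.0217, 0.0947]
orientation: [0.0, 0.778, 0.629, 0.0]
wrist_force: [-0.3, 0.1, -2.2]
finger_gap: 0.0454
```

Call:
{"method": "carry_out", "body": {"steps": [[-1,0,0,0.0005,0,0,0],[-1,0,0,0,0,0,0],[-1,0,0,0,0,0,0]]}}

```text
clock: 21.85
tcp_pos: [0.545, 0.0218, 0.0942]
orientation: [0.0, 0.778, 0.629, 0.0]
wrist_force: [1.2, 0.9, -1.8]
finger_gap: 0.0456
```

Call:
{"method": "carry_out", "body": {"steps": [[-1,0,0,0.0005,0,0,0],[-1,0,0,0,0,0,0],[-1,0,0,0,0,0,0]]}}

```text
clock: 22.22
tcp_pos: [0.5451, 0.0218, 0.0939]
orientation: [0.0, 0.778, 0.629, 0.0]
wrist_force: [0.1, -1.5, 1.3]
finger_gap: 0.0455
```

Call:
{"method": "carry_out", "body": {"steps": [[-1,0,0,0.0005,0,0,0],[-1,0,0,0,0,0,0],[-1,0,0,0,0,0,0]]}}

```text
clock: 22.6
tcp_pos: [0.5452, 0.0217, 0.0939]
orientation: [0.0, 0.778, 0.629, 0.0]
wrist_force: [-1.3, 0.6, 6.3]
finger_gap: 0.0456
```

Call:
{"method": "carry_out", "body": {"steps": [[-1,0,0,-0.0002,0,0,0],[-1,0,0,0,0,0,0],[-1,0,0,0,0,0,0],[-1,0,0,0,0,0,0]]}}

```text
clock: 23.1
tcp_pos: [0.5452, 0.0217, 0.0939]
orientation: [0.0, 0.778, 0.629, 0.0]
wrist_force: [-1.3, -1.2, 5.6]
finger_gap: 0.0452
```

```bash
python3 - <<'E'
from h import *
for i in range(3):
    c=snap('scene' if i<1 else 'top');s=env.get_state();print(s["wrist_force"].round(2),s["ft_torque"].round(3),s["tcp_pos"].round(4))
    if i==0: a=c
go(.545,.0223,.094,77.9)
x=cv2.resize(a['color'][140:215,240:320,::-1],None,fx=5,fy=5,interpolation=2)
y=cv2.resize(c['color'][100:330,120:480,::-1],(390,249))
o=np.zeros((375,795,3),np.uint8);o[:,:400]=cv2.convertScaleAbs(x,alpha=1.4);o[:249,405:]=y;cv2.imwrite('pics/end.png',o)
E
```

```text
[-0.51 -0.52  7.15] [-0.031  0.255 -0.005] [0.5451 0.0218 0.0939]
[-1.97 -0.39  6.34] [-0.003  0.297  0.011] [0.5452 0.0218 0.0939]
[-1.41 -0.58  6.24] [-0.029  0.285 -0.02 ] [0.5451 0.0218 0.0939]
t 23.25 tcp [0.5451 0.0218 0.0939] phi 77.92 zax [ 7.e-04 -1.e-04 -1.e+00] gap 0.0455 F [-1.4 -0.6  6.2] -> shift [ 0.0005 -0.0003 -0.0001] turn 0.0
```

View pics/end.png

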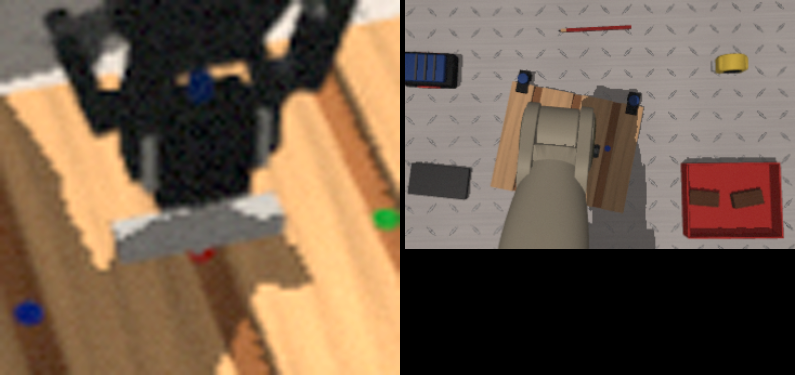

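Call:
{"method": "carry_out", "body": {"steps": [[-1,0,0,-0.0003,0,0,0],[-1,0,0,0,0,0,0],[-1,0,0,0,0,0,0],[-1,0,0,0,0,0,0]]}}

```text
clock: 23.75
tcp_pos: [0.5452, 0.0218, 0.0939]
orientation: [0.0, 0.778, 0.629, 0.0]
wrist_force: [-0.9, -0.4, 5.1]
finger_gap: 0.0458
```

```bash
python3 - <<'E'
from h import *
F=[]
for i in range(6):
    snap('top');s=env.get_state();F.append(np.r_[s["wrist_force"],s["ft_torque"],s["tcp_pos"]])
print(np.mean(F,0).round(4),np.std(F,0).round(4))
E
```

```text
[-1.3292e+00 -6.8410e-01  5.3655e+00 -1.1900e-02  1.6850e-01  4.3000e-03
  5.4510e-01  2.1700e-02  9.3900e-02] [0.4682 0.4043 0.463  0.0234 0.0288 0.0288 0.     0.     0.    ]
```

```bash
python3 -c "
from h import *
print(env.hand_in());go(.545,.022,.094,77.9)"
```

```text
the job is handed in; nothing more can be done
None
the job is handed in; nothing more can be done
```

I cleared both offcuts into the red bin first. I then lifted the gauge off its plate and set it over the red dot in the middle groove, and handed the job in at about 24 s with the gauge still gripped.

**Last checks**
- **Offcuts:** the last top view shows both lying in the bin. The battery pack, tape measure and pencil look to be where they started.
- **Spindle:** just before seating, the scene view showed the tip on the red dot. From about 4 cm up, the tip and dot measured about 1 mm apart, and I corrected for that on the way down. Once seated, the foot hides the tip and only the dot's edge shows.
- **Foot:** contact came at TCP height 0.0939 m, which matches the height predicted from the grip on the plate. The tool points straight down and is turned 77.9°, square across the groove for the measured board angle of about −12°.
- **Pressure:** wrist force reads about +5.4 N upward, so the total load on the board is about 8.5 N with the gauge's own weight.

**Loose ends**
- **Side load:** a small side force of about 1.3 N and a moment of about 0.17 N m remain. The moment fell from about 0.28 N m when I eased off.
- **Foot angle:** a rough pixel reading of the foot's edge gave 75.8° instead of 77.9°; I put this down to picture resolution.
- **Depth reading:** I could not read the spindle depth directly.

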